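# Seat the pickup and hold the press flap at its balance point

### The arm

A 7-joint arm with a two-finger parallel gripper is mounted at the origin on the work surface. World frame = base frame: x ahead of the robot, y to its left, z up, the work surface at z = 0. Lengths are in m, angles in rad, forces in N, time in s.
With the tool pointing down it reaches from about 0.4 to 0.85 m from the base axis. Payload 10.4 kg.
Tool frame: the origin (TCP) lies at the very end of the fingers, on their centre line; the grasp point (between the pads) lies 19 mm behind it; x points along the fingers, y is the direction in which the jaws open and shut, and the axes are right-handed (so a half turn about x gives the same grasp; the last joint's range is limited). The gripper opens to 85 mm and grips with 20 to 120 N. Pads are 22 mm wide; open, the fingers measure 114 mm over their backs; the gripper's body (76 mm by 85 mm) begins 54 mm behind the grasp point. The pads swing forward as they close: fully open they stand 13 mm farther back than shut.
Start: joints at [1.122, 0.332, -0.065, 1.46, 0.022, 1.35, -0.088], TCP at [0.258, -0.569, 0.231] pointing down, gripper open.
Joint ranges: [-2.6, 2.6], [-0.5, 2.12], [-1.47, 1.34], [0.16, 2.42], [-1.27, 4.41], [0.06, 2.06], [-2.6, 2.6]. Speed limits (rad/s): [2.22, 2.22, 2.79, 2.79, 3.14, 3.14, 3.14].

### API

Orientations are given as a unit quaternion [x, y, z, w].
In Python, from workcell import monitor, camera, ticket, regions_of gives the robot as it stands.
- The arm moves only by the tool step_arm, never from a script. Its argument "increments" is a list of rows, each a list of 5 numbers: the finger opening in m, from 0 to 0.0854, then the shift along the world's x, y, z in m, then the turn about the world's z in rad. A call has 1 to 12 rows; each row shifts and turns the commanded pose from where the row before left it; what a row does not reach is not made up. A row lasts 1/12 s, in which the tool goes at most 41.7 mm and 7.16 degrees, less where a joint would pass 70% of its speed; a pose out of reach is approached as far as the arm can. A call with a gripper value outside its range is refused whole. The fingers move at their own pace and stop on an object; "force" is the grip in N (left out, the last holds). Time passes only in rows, so rows that do not move let the fingers close. It gives the time, the measured TCP pose, the force and the opening at its end, in the units of the state.
- monitor.get_obs(): the state, without advancing time (a new reading comes with each control period).
- camera(name): name is "scene" or "side" or "wrist"; returns a dict with "color" (384x512x3 uint8, red, green, blue), "range_z" (384x512 float32, m along the optical axis (not along the pixel's ray), 0 where there is no reading), "fx", "fy", "cx", "cy" (pixels), "cam_to_world" (4x4, takes a point from camera to world coordinates). Camera axes: x right, y up, looking along -z (the intrinsics and any distortion apply to the point x, -y, -z); pixel columns grow to the right and rows downward; lengths in m; the calibration is good to about 2 mm. The wrist camera is an equidistant fisheye: a pixel r from the principal point sees the ray r / f radians off the axis. A picture is of the moment at which its call begins.
- ticket.hand_in(): hands the job in, once; it reports no verdict.
Trained networks look in a picture, given as the dict that the camera call returned (one of the last four; its "shot" number tells which), for a name from the list of things; names that differ only in an ending like _2 or _b are one class to them, and where a whole thing is asked for, a point or a joint stands for the part that bears it (a point fixed in the world has none). Each returns a list of dicts, best first, with "p" (0 to 1); they miss things now and then, are a little off and sometimes report something else, mostly with a low value. They report only what shows in the picture. A call takes as long as a camera call.
- regions_of(picture, query): "region" (384x512 bool, what is visible of it) and "centre" ([row, column] in pixels, amid what is visible of it).
The state is a dict: "clock": time; "joint_pos": joint angles; "joint_velocities": joint speeds; "tau": joint torques, N m; "position": TCP position; "ee_rot": TCP orientation; "ft_force": force on the tool from outside, world axes, zero at the start; "torque": the same for the moment, N m; "grip_width": opening from 0.0 (shut) to 1.0 (fully open).
Only numpy, scipy, OpenCV 4.12 (cv2) and the standard library are available. Lean on these libraries where they do the work, as an engineer would, in place of code of your own. Each camera call takes 0.05 s, during which the arm holds its last target. There are 200 camera calls.

### The job

Put the wide black guitar pickup, poles up, into the cavity of the body blank in the press jig and press it fully home, flush with the wood. Then take the wooden bar at the end of the jig's hinged press flap, swing the flap gently up from where it lies open to its over-centre balance point, where its weight would fall neither back nor shut, and keep holding it there by the bar: the program finishes while holding it, so that I can fit its stay. Don't let the flap drop back or go over onto the pickup, and leave the other things on the bench where they are.

Things in the scene. Friction and masses are not known exactly. Their poses are not given: they have to be found in the camera images.
- pickup_mid (a point): Centre (half-way up) of the wide pickup to seat: loose black plastic block 86 x 36 x 24 mm (x, y, z), about 150 g, a row of six small steel dots along x on its top. It lies flat on the bench to the robot's right, at one of two places, long side roughly along world y; the slim pickup lies at the other. It fits the cavity either way round.
- recess (a point): Mouth centre of the cavity, level with the top of the pale wooden body blank (170 x 115 mm in x, y, 45 mm high) of the fixed press jig. Cavity 90 (x) x 40 (y) x 24 mm deep, 2 mm play all round, edge bevelled 3 mm: seated, the pickup is flush, its centre 12 mm below this point. It drops in when straight or needs a light push. Hinge cheeks, 100 mm tall, begin 77 mm away towards +y.
- hinge (a point): Middle of the flap's hinge axis on the jig, 91 mm above the bench. The axis is this frame's x (level, within 0.35 rad of world x); the cavity lies 97.5 mm away towards -y, the open flap towards +y. Frames of jig and cavity are parallel.
- handle (a point): Middle of the flap's grip bar: round, wooden, 12 mm thick, parallel to the hinge axis (x), 106 mm free between its side arms, 39 mm gap to the flap board. Seen from the hinge, with the flap open: 195 mm along +y and 14 mm up, so 105 mm above the bench, nothing under it. A gripper pointing down can pinch it and follow the arc while the bar turns between the pads.
- flap (a joint): Press flap angle, rad: 0 lying open, level (start); 1.571 upright; 3.14 shut over the cavity. Plywood board 140 x 135 x 12 mm with a heavy 100 x 60 x 26 mm block on its inner face, about 300 g; the hinge is free: it falls unless held. It balances short of upright, at 1.342: board leaning 13 degrees back, away from the cavity, bar 31 mm to the open side of the axis and 284 mm above the bench.
- slim: Slim pickup, leave it: black, 72 x 18 x 16 mm with round ends, lying flat; origin at the centre of its underside.
- glue: White glue bottle with red cap, 52 mm across, 90 mm tall; origin at the centre of its underside. Leave it.
- tin: Steel tin with paper label, 72 mm across, 75 mm tall; origin at the centre of its underside. Leave it.
- sander: Cork sanding block 100 x 55 x 35 mm; origin at the centre of its underside. Leave it.
- mug: White mug, 76 mm across, 90 mm tall; origin at the centre of its underside. Leave it.
- driver: Screwdriver with pale wooden handle lying on the bench, handle to its -x. Leave it.
- mallet: Small mallet lying on the bench, pale handle to its -x, dark head. Leave it.

How it is judged:
On the way, in this order (a step that is already met when the one before it is completed fails the run):
1. the wide pickup sits fully home in the cavity, flush with the wood, while the flap still lies open (z of pickup_mid in the frame of recess between -0.014 and -0.01 m and horizontal distance between pickup_mid and recess below 0.005 m and angle between the x axis of pickup_mid and the x axis of recess, either way round below 0.09 rad and angle between pickup_mid's own z axis and vertical below 0.06 rad and value of joint flap below 0.3 rad), for 0.3 s.
2. the flap is held by its bar at its balance point (value of joint flap between 1.262 and 1.422 rad and velocity of joint flap between -0.15 and 0.15 rad/s and contact force between the fingers and flap above 0.5 N), for 0.5 s.
At the end, for the whole second after the job is handed in: The flap is held still in the gripper (at least 0.5 N between fingers and flap, under 0.15 rad/s) within 0.08 rad of its balance point, 1.342 rad; the wide pickup is still in the cavity, flush within 2 mm, within 5 mm of its centre, level within 0.06 rad and along it within 0.09 rad (all of step 2 and z of pickup_mid in the frame of recess between -0.014 and -0.01 m and horizontal distance between pickup_mid and recess below 0.005 m and angle between the x axis of pickup_mid and the x axis of recess, either way round below 0.09 rad and angle between pickup_mid's own z axis and vertical below 0.06 rad); the arm keeps its last pose, push and grip.
It fails at once if the flap goes over towards the pickup (beyond 1.75 rad) (value of joint flap above 1.75 rad).
It fails at once if the flap is dropped or flung (faster than 3 rad/s) (velocity of joint flap above 3 rad/s or velocity of joint flap below -3 rad/s).
It fails at once if one of the other things on the bench is moved by more than 30 mm (distance of any of slim, glue, tin, sander, mug, driver, mallet from where it was at the start of the episode above 0.03 m).
It also fails if it takes over 70 s, if anything falls off the work surface, if the arm or the gripper's body presses on something with over 40 N, if the wrist force passes 120 N, or if a joint passes its speed limit or range.

## Working session

There is one attempt and no reset: what is moved stays moved. The work goes in short steps, Python scripts to look and compute and a tool call to move; the robot and the scene stay as the last step left them, time stands still between calls to the robot, and variables do not carry over. Pictures are saved under pics/ and viewed, about 8 in all and at most 12, crops included, and the job is handed in when it is done.

Besides the shell and the picture viewer there is one more tool, called after "Emit:" as name(argument=value, ...) on one line, values as JSON. step_arm: Moves the arm, as the interface text tells. Its arguments: {"type":"object","properties":{"increments":{"type":"array"},"force":{"type":"number"}},"required":["increments"]}

```bash
mkdir -p pics; cat > h.py <<'E'
import numpy as np,cv2
from workcell import monitor,camera,ticket,regions_of
def save(c,n): cv2.imwrite(f'pics/{n}.png',c['color'][:,:,::-1])
def cloud(c,fish=False):
    H,W=c['range_z'].shape; v,u=np.mgrid[:H,:W]; z=c['range_z']
    x=(u-c['cx'])/c['fx']; y=(v-c['cy'])/c['fy']
    if fish:
        r=np.hypot(x,y); s=np.where(r>1e-9,np.tan(np.minimum(r,1.5))/np.maximum(r,1e-9),1); x,y=x*s,y*s
    P=np.stack([x*z,-y*z,-z,np.ones_like(z)],-1)@c['cam_to_world'].T
    P=P[...,:3]; P[z<=0]=np.nan; return P
E
python3 - <<'E'
from h import *
o=monitor.get_obs(); print(o)
ims=[]
for n in('scene','side'):
    c=camera(n); P=cloud(c); ims.append(c['color']); np.savez('pics/'+n,P=P,col=c['color'])
    print(n,c['cam_to_world'].round(3).tolist())
    for q in('pickup_mid','slim','handle','flap','glue','tin','sander','mug','driver','mallet'):
        for r in regions_of(c,q)[:2]:
            p=P[r['region']]; p=p[~np.isnan(p[:,0])]
            print(q,round(r['p'],2),np.round(r['centre']),np.median(p,0).round(3) if len(p) else 0,np.nanpercentile(p,2,axis=0).round(3),np.nanpercentile(p,98,axis=0).round(3))
for n,i in zip('ab',ims): cv2.imwrite(f'pics/{n}.png',i[:,:,::-1])
E
```

```text
{'clock': 0.0, 'joint_pos': array([ 1.12238447,  0.33288957, -0.06467347,  1.46098699,  0.02161388,
        1.34992087, -0.08851102]), 'joint_velocities': array([ 4.98071851e-05,  8.03004452e-05, -1.26603841e-03, -3.39215428e-04,
        2.12694813e-03,  3.69116166e-04,  9.21702112e-04]), 'tau': array([ 4.13736634e-04, -6.25432920e+01,  4.97030094e-02, -3.91605628e+01,
        1.63050089e-02,  9.85386840e-03, -1.99942249e-06]), 'position': array([ 0.2579707 , -0.56883413,  0.23048303]), 'ee_rot': array([-0.69099649, -0.14992197,  0.69128683, -0.14889517]), 'ft_force': array([-0.00817671, -0.37605296,  0.10103131]), 'torque': array([ 0.04396556, -0.01015622,  0.04488546]), 'grip_width': 0.9988395763648188}
scene [[0.648, -0.662, 0.377, 0.971], [0.762, 0.555, -0.334, -0.41], [0.012, 0.504, 0.864, 1.086], [0.0, 0.0, 0.0, 1.0]]
pickup_mid 0.8 [236. 154.] [ 0.414 -0.293  0.023] [ 0.369 -0.318  0.008] [ 0.451 -0.268  0.028]
slim 0.43 [293. 180.] [ 0.589 -0.34   0.015] [ 0.555 -0.349  0.007] [ 0.623 -0.329  0.019]
handle 0.41 [240. 154.] [ 0.416 -0.294  0.023] [ 0.37  -0.32  -0.002] [ 0.451
[... 1115 characters left out ...]
flap 0.91 [173. 234.] [0.513 0.066 0.111] [ 0.44  -0.01   0.069] [0.594 0.199 0.138]
glue 0.72 [248. 350.] [ 0.736 -0.228  0.049] [ 0.717 -0.239  0.001] [ 0.768 -0.124  0.09 ]
tin 0.93 [216. 335.] [ 0.753 -0.111  0.058] [ 0.728 -0.124  0.004] [ 0.791 -0.064  0.076]
sander 0.59 [173. 171.] [0.308 0.284 0.029] [0.261 0.261 0.005] [0.356 0.325 0.037]
mug 0.87 [151. 270.] [0.677 0.341 0.057] [0.644 0.33  0.004] [0.715 0.408 0.089]
mug 0.48 [306. 295.] [ 0.589 -0.344  0.015] [ 0.555 -0.351  0.   ] [ 0.622 -0.329  0.018]
driver 0.83 [371. 252.] [ 0.483 -0.481  0.022] [ 0.425 -0.493 -0.   ] [ 0.606 -0.456  0.027]
mallet 0.68 [154. 215.] [0.46  0.439 0.018] [ 0.342  0.408 -0.001] [0.584 0.521 0.027]
```

View pics/a.png

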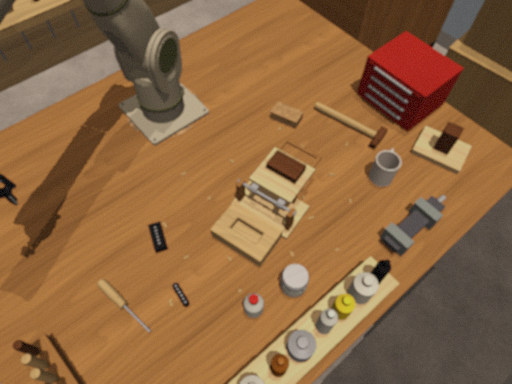

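View pics/b.png

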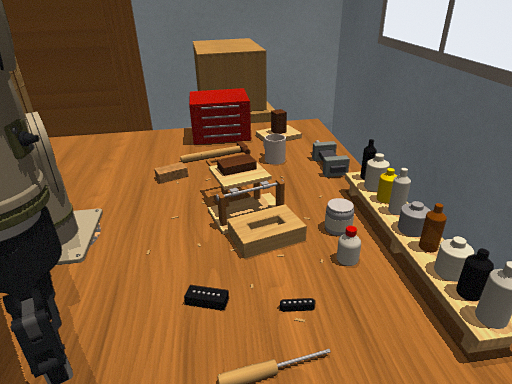

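The scene view shows the wide pickup at about (158,236), the slim one at (181,294) and the jig around (265,205); the flap is open towards +y. In the side view they are at (206,297) and (297,306). The pickup's long side looks closer to world x than the y in the text, so I'll measure it.

```bash
cat > m.py <<'E'
from h import *
def rect(p): 
    (c,(w,h),a)=cv2.minAreaRect((p[:,:2]*1000).astype(np.float32))
    if w<h: w,h,a=h,w,a+90
    return np.round(c,1),round(w,1),round(h,1),round(((a+90)%180)-90,1)
def sel(P,x0,x1,y0,y1,z0,z1):
    m=(P[...,0]>x0)&(P[...,0]<x1)&(P[...,1]>y0)&(P[...,1]<y1)&(P[...,2]>z0)&(P[...,2]<z1); return m
E
python3 - <<'E'
from m import *
for n in('scene','side'):
    P=np.load(f'pics/{n}.npz')['P']
    a=P[sel(P,.34,.48,-.34,-.24,.018,.03)]; print(n,'pickup',rect(a),np.median(a[:,2]),len(a))
    m=sel(P,.4,.68,-.2,.03,.038,.052); b=P[m]; print('blank',rect(b),np.median(b[:,2]),len(b))
    # cavity floor
    c=P[sel(P,.4,.68,-.16,.0,.014,.028)]; 
    print('floor',rect(c) if len(c)>5 else 0,len(c))
    d=P[sel(P,.38,.65,.14,.24,.095,.125)]; print('bar',rect(d),np.median(d[:,2]),len(d))
    e=P[sel(P,.4,.65,-.06,.06,.09,.12)]; print('hinge',rect(e) if len(e)>5 else 0,len(e))
    # hole in blank mask
    k=m.astype(np.uint8); cn,h=cv2.findContours(k,cv2.RETR_CCOMP,cv2.CHAIN_APPROX_NONE)
    for ci,hh in zip(cn,h[0]):
        if hh[3]>=0 and len(ci)>15:
            q=P[ci[:,0,1],ci[:,0,0]]; print('hole',rect(q),len(q))
E
```

```text
scene pickup (array([ 406.6, -291.5]), 88.0, 35.9, -19.9) 0.023254070506625757 345
blank (array([560.6, -72.3]), 183.5, 161.9, 13.2) 0.04436282722280316 1887
floor (array([559.2, -71.4]), 188.0, 166.0, 9.5) 512
bar (array([502.4, 160.2]), 132.1, 79.5, 15.9) 0.10916384335769924 323
hinge (array([533.4,  29.7]), 192.0, 98.0, 15.5) 1080
hole (array([567.3, -92.8]), 95.2, 46.9, 14.9) 77
side pickup (array([ 408.9, -292.6]), 85.9, 38.2, -20.2) 0.02384355258412263 604
blank (array([559. , -71.5]), 184.3, 167.1, 13.9) 0.044817997597449755 1717
floor (array([557.8, -70.8]), 174.6, 170.0, -71.4) 463
bar (array([493.2, 180.4]), 124.8, 41.7, 16.8) 0.10951599180301902 110
hinge (array([542.4,   8.8]), 187.5, 102.3, 0.1) 910
hole (array([567.3, -93.6]), 93.4, 50.4, 15.4) 76
```

```bash
cat >> m.py <<'E'
from scipy.spatial.transform import Rotation as R
def yaw():
    y=R.from_quat(monitor.get_obs()['ee_rot']).as_matrix(); return np.degrees(np.arctan2(y[1,1],y[0,1])),y.round(3)
E
python3 - <<'E'
from m import *
print(yaw())
c=camera('wrist'); w=cloud(c,True); print(c['fx'],c['fy'],c['cam_to_world'].round(3).tolist()); save(c,'w0')
m=sel(w,.33,.48,-.36,-.22,.018,.03); print(m.sum(), rect(w[m]) if m.sum()>5 else 0)
E
```

```text
(np.float64(-65.60267927005751), array([[ 0.   ,  0.413, -0.911],
       [-0.   , -0.911, -0.413],
       [-1.   ,  0.   ,  0.   ]]))
297.3186396354542 297.3186396354542 [[0.412, 0.869, 0.275, 0.329], [-0.911, 0.393, 0.124, -0.538], [-0.0, -0.302, 0.953, 0.374], [0.0, 0.0, 0.0, 1.0]]
96 (array([ 367.3, -288.4]), 25.8, 11.3, -78.3)
```

Emit:
step_arm(increments=[[0.085,0.0167,0.0308,-0.004,-0.086],[0.085,0.0167,0.0308,-0.004,-0.086],[0.085,0.0167,0.0308,-0.004,-0.086],[0.085,0.0167,0.0308,-0.004,-0.086],[0.085,0.0167,0.0308,-0.004,-0.086],[0.085,0.0167,0.0308,-0.004,-0.086],[0.085,0.0167,0.0308,-0.004,-0.086],[0.085,0.0167,0.0308,-0.004,-0.086],[0.085,0.0167,0.0308,-0.004,-0.086],[0.085,0,0,0,0],[0.085,0,0,0,0]], force=40)

```text
clock: 2.07
position: [0.4095, -0.2902, 0.1954]
ee_rot: [0.697, -0.121, -0.697, -0.121]
ft_force: [-0.1, -0.5, -0.1]
grip_width: 0.997
```

```bash
python3 - <<'E'
from m import *
print(yaw()[0],monitor.get_obs()['joint_pos'].round(2))
c=camera('wrist'); w=cloud(c,True); save(c,'w1')
m=sel(w,.33,.48,-.36,-.22,.018,.03); print(m.sum(), rect(w[m]) if m.sum()>5 else 0)
for r in regions_of(c,'pickup_mid'): 
    p=w[r['region']]; p=p[p[:,2]>.015]; print(r['p'],r['centre'],rect(p) if len(p)>5 else 0)
E
```

```text
-109.70381927538583 [ 0.74  0.1  -0.22  1.82  0.02  1.23 -1.41]
2485 (array([ 408.1, -291.7]), 86.1, 35.9, -20.7)
0.88 [166.4, 255.7] (array([ 408.1, -291.7]), 86.1, 35.9, -20.7)
```

View pics/w1.png

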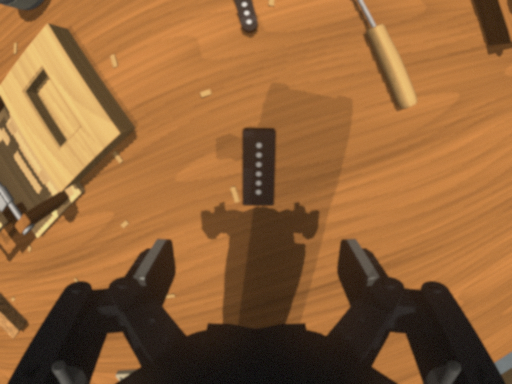

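The wrist view shows the pickup at (258,166). Its measured top, 86.1 × 35.9 mm, matches the given size. Next I descend and grip.

Emit:
step_arm(increments=[[0.085,-0.0014,-0.0015,-0.03,-0.017],[0.085,0,0,-0.032,0],[0.085,0,0,-0.032,0],[0.085,0,0,-0.032,0],[0.085,0,0,-0.03,0],[0.085,0,0,-0.03,0],[0.085,0,0,0,0],[0.02,0,0,0,0],[0.02,0,0,0,0],[0.02,0,0,0,0],[0.02,0,0,0,0],[0.02,0,0,0,0]], force=40)

```text
clock: 3.17
position: [0.4082, -0.2943, 0.0113]
ee_rot: [0.696, -0.129, -0.694, -0.128]
ft_force: [-1.2, 0.4, 8.6]
grip_width: 0.408
```

```bash
python3 - <<'E'
from m import *
o=monitor.get_obs();print(o['grip_width'],o['position'],o['ft_force'],yaw()[0])
E
```

```text
0.4083098660839299 [ 0.40820249 -0.29434868  0.01134826] [-1.24726473  0.3718117   8.55140236] -110.92842401179226
```

Emit:
step_arm(increments=[[0.02,0,0,0.03,0],[0.02,0,0,0.03,0],[0.02,0,0,0.03,0],[0.02,0.01,0.015,0.03,0.08],[0.02,0.016,0.02,0.02,0.08],[0.02,0.016,0.02,0,0.08],[0.02,0.016,0.02,0,0.08],[0.02,0.016,0.02,0,0.08],[0.02,0.016,0.02,0,0.08],[0.02,0,0,0,0.08],[0.02,0,0,0,0.07],[0.02,0,0,0,0]])

```text
clock: 4.17
position: [0.4973, -0.1782, 0.1501]
ee_rot: [0.701, 0.095, -0.7, 0.095]
ft_force: [-0.5, 0.6, -1.6]
grip_width: 0.409
```

```bash
python3 - <<'E'
from m import *
o=monitor.get_obs();print(o['grip_width'],o['position'],o['ft_force'],yaw()[0])
c=camera('wrist'); w=cloud(c,True); save(c,'w2')
m=sel(w,.4,.7,-.2,.03,.038,.052); print('blank',rect(w[m]),m.sum(),np.median(w[m][:,2]))
k=m.astype(np.uint8); cn,h=cv2.findContours(k,cv2.RETR_CCOMP,cv2.CHAIN_APPROX_NONE)
for ci,hh in zip(cn,h[0]):
    if hh[3]>=0 and len(ci)>25:
        q=w[ci[:,0,1],ci[:,0,0]]; print('hole',rect(q),len(q))
f=w[sel(w,.4,.7,-.2,.0,.015,.028)]; print('floor',len(f), rect(f) if len(f)>5 else 0)
p=o['position']
for r in regions_of(c,'pickup_mid'):
    q=w[r['region']]; print(r['p'],r['centre'],np.nanmedian(q,0),np.nanmin(q,0),np.nanmax(q,0)); 
s=camera('side'); save(s,'s2'); S=cloud(s)
for r in regions_of(s,'pickup_mid')[:1]:
    q=S[r['region']]; q=q[~np.isnan(q[:,0])]; print(r['p'],r['centre'],np.percentile(q,[1,99],axis=0).round(4))
y0,x0=150,130
a=c['color'][:,:,::-1]; b=cv2.resize(s['color'][150:300,150:350],None,fx=2.56,fy=2.56,interpolation=2)[:,:,::-1]
cv2.imwrite('pics/c2.png',cv2.resize(np.hstack([a,b]),None,fx=.78,fy=.78))
E
```

```text
0.40874665330181825 [ 0.49730095 -0.17818475  0.15005272] [-0.52970645  0.56747559 -1.62618968] -74.58623959773398
blank (array([559.3, -69.8]), 180.1, 162.1, 15.3) 18665 0.0448320634726021
hole (array([567.9, -91.9]), 91.2, 42.4, 14.7) 288
floor 4125 (array([541.9, -74.5]), 175.9, 130.7, -68.5)
0.64 [236.2, 253.4] [ 0.50703276 -0.17661475  0.16239271] [ 0.3004576  -0.26546744 -0.00285326] [ 0.54205683 -0.14588174  0.1649268 ]
0.66 [207.7, 233.2] [[ 0.4528 -0.2073  0.141 ]
 [ 0.5396 -0.1664  0.1641]]
```

View pics/c2.png

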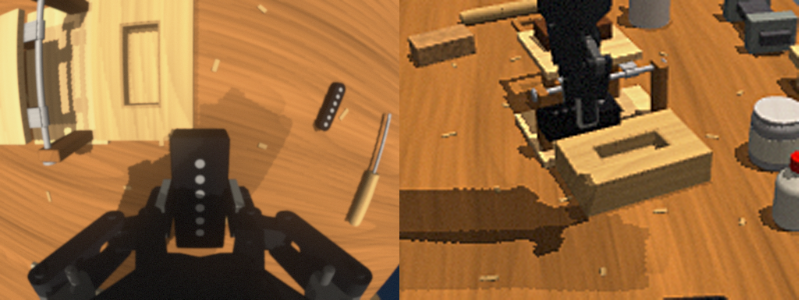

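The wrist crop shows the pickup level in the pads, with all six dots visible, and the cavity clear to its left. I'll measure its pose in the hand.

```bash
cat > hold.py <<'E'
from m import *
o=monitor.get_obs(); t=o['position']; c=camera('wrist'); w=cloud(c,True)
col=c['color'].astype(int).sum(2)
m=sel(w,t[0]-.07,t[0]+.07,t[1]-.07,t[1]+.07,t[2]+.010,t[2]+.0155)
m[:, :190]=0; m[:,330:]=0
n,l,s,_=cv2.connectedComponentsWithStats(m.astype(np.uint8)); i=1+s[1:,4].argmax(); q=w[l==i]
print('pos',t,'yaw',yaw()[0],'top z',np.median(q[:,2]),len(q),'rect',rect(q))
A=np.c_[q[:,:2]-q[:,:2].mean(0),np.ones(len(q))]; print('slope',np.linalg.lstsq(A,q[:,2],rcond=None)[0])
a=np.radians(yaw()[0]); R2=np.array([[-np.sin(a),np.cos(a)],[np.cos(a),np.sin(a)]])
print('tool frame (long,jaw) pct',np.percentile((q[:,:2]-t[:2])@R2.T,[.5,50,99.5],axis=0).round(4).tolist())
E
python3 hold.py
```

```text
pos [ 0.49695971 -0.17888678  0.1496972 ] yaw -74.95977712368203 top z 0.16207515221757973 10267 rect (array([ 496.1, -179.6]), 86.6, 48.4, 15.1)
slope [-0.00295513 -0.00262038  0.16206888]
tool frame (long,jaw) pct [[-0.0427, -0.0188], [0.0081, 0.0004], [0.0417, 0.0198]]
```

Emit:
step_arm(increments=[[0.02,0.0179,0.0217,0,0],[0.02,0.0179,0.0217,0,0],[0.02,0.0179,0.0217,0,0],[0.02,0.0179,0.0217,0,0],[0.02,0,0,-0.03,0],[0.02,0,0,-0.03,0],[0.02,0,0,-0.02,0],[0.02,0,0,0,0],[0.02,0,0,0,0],[0.02,0,0,0,0]])

```text
clock: 5.25
position: [0.5696, -0.092, 0.0709]
ee_rot: [0.702, 0.093, -0.7, 0.093]
ft_force: [0.8, 0.5, -1.0]
grip_width: 0.412
```

```bash
python3 hold.py; python3 -c "
from m import *
c=camera('wrist');save(c,'w3');w=cloud(c,True)
m=sel(w,.4,.7,-.2,.03,.038,.052); print('blank',rect(w[m]),m.sum(),np.median(w[m][:,2]))
s=camera('side');save(s,'s3')
a=c['color'][:,:,::-1]; b=cv2.resize(s['color'][150:300,150:350],None,fx=2.56,fy=2.56,interpolation=2)[:,:,::-1]
cv2.imwrite('pics/c3.png',cv2.resize(np.hstack([a,b]),None,fx=.78,fy=.78))
"
```

```text
pos [ 0.56958418 -0.09196282  0.07094866] yaw -74.8683052649409 top z 0.08330115010725031 10256 rect (array([568.7, -92.2]), 86.7, 48.5, 13.5)
slope [-1.97418274e-03 -9.60728627e-06  8.32908639e-02]
tool frame (long,jaw) pct [[-0.0426, -0.0191], [0.0081, 0.0004], [0.0417, 0.0192]]
blank (array([565.6, -74.9]), 173.9, 152.4, 11.8) 24743 0.04483185371037618
```

View pics/c3.png

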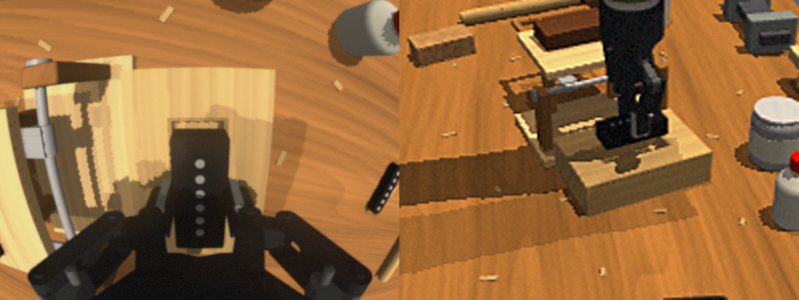

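The pickup hovers over the mouth, about 1 mm too far in +x. I'll correct that and lower it partway.

Emit:
step_arm(increments=[[0.02,-0.0012,-0.0003,-0.005,0],[0.02,0,0,-0.005,0],[0.02,0,0,-0.004,0],[0.02,0,0,-0.003,0],[0.02,0,0,-0.003,0],[0.02,0,0,-0.002,0],[0.02,0,0,0,0],[0.02,0,0,0,0]])

```text
clock: 6.07
position: [0.5674, -0.092, 0.0472]
ee_rot: [-0.701, -0.093, 0.701, -0.093]
ft_force: [0.7, 0.2, -1.7]
grip_width: 0.41
```

```bash
python3 hold.py; python3 -c "
from m import *
print(monitor.get_obs()['ft_force'])"
```

```text
pos [ 0.56742922 -0.09196405  0.04720064] yaw -74.82733450527282 top z 0.05959343587361898 10256 rect (array([566.6, -92.4]), 86.7, 48.7, 14.3)
slope [-0.00387685 -0.00053784  0.05957153]
tool frame (long,jaw) pct [[-0.0427, -0.0184], [0.0081, 0.0004], [0.0417, 0.0198]]
[-0.3775585  -0.35688    -1.03467602]
```

It is about 9 mm in with no contact force. I'll release it and lift clear.

Emit:
step_arm(increments=[[0.06,0,0,0,0],[0.06,0,0,0,0],[0.06,0,0,0,0],[0.06,0,0,0,0],[0.06,0,0,0.02,0],[0.06,0,0,0.03,0],[0.06,0,0,0.03,0],[0.06,0,0,0,0],[0.06,0,0,0,0]])

```text
clock: 6.87
position: [0.5687, -0.0922, 0.1293]
ee_rot: [0.702, 0.093, -0.7, 0.094]
ft_force: [-0.5, -0.1, -0.4]
grip_width: 0.7
```

```bash
cat > seat.py <<'E'
from m import *
c=camera('wrist'); w=cloud(c,True); o=monitor.get_obs(); print(o['position'])
for r in regions_of(c,'pickup_mid')[:1]:
    q=w[r['region']]; q=q[~np.isnan(q[:,0])]; q=q[(np.abs(q[:,0]-.567)<.08)&(np.abs(q[:,1]+.092)<.06)]
    A=np.c_[q[:,:2]-q[:,:2].mean(0),np.ones(len(q))]
    print(r['p'],rect(q),np.percentile(q[:,2],[5,50,95]).round(4),np.linalg.lstsq(A,q[:,2],rcond=None)[0].round(4))
m=sel(w,.45,.68,-.18,.0,.042,.048)&(c['color'].astype(int).sum(2)>250); print('wood',np.median(w[m][:,2]))
E
python3 seat.py
```

```text
[ 0.56766948 -0.09209368  0.12765649]
0.84 (array([566.2, -91.9]), 87.6, 37.9, 16.7) [0.0433 0.0448 0.0459] [-0.0186  0.0052  0.0445]
wood 0.04483179511228451
```

It appears to have dropped in flush (top at 44.8 mm, wood at 44.8 mm). A light press with shut fingers will confirm.

Emit:
step_arm(increments=[[0,0,0,-0.02,0],[0,0,0,-0.02,0],[0,0,0,-0.02,0],[0,0,0,-0.01,0],[0,0,0,0,0],[0,0,0,-0.004,0],[0,0,0,-0.003,0],[0,0,0,-0.003,0],[0,0,0,-0.002,0],[0,0,0,-0.002,0],[0,0,0,0,0],[0,0,0,0,0]])

```text
clock: 7.97
position: [0.5679, -0.0921, 0.0451]
ee_rot: [0.701, 0.093, -0.701, 0.094]
ft_force: [-7.7, 1.1, 14.9]
grip_width: 0.002
```

Emit:
step_arm(increments=[[0,0,0,0.01,0],[0.03,0,0,0.03,0],[0.06,0,0,0.04,0],[0.06,0,0,0.04,0],[0.06,0,0,0.04,0],[0.06,0,0,0.04,0],[0.06,0,0,0,0],[0.06,0,0,0,0]])

```text
clock: 8.63
position: [0.5688, -0.092, 0.2466]
ee_rot: [0.703, 0.093, -0.699, 0.094]
ft_force: [-0.2, 0.3, -0.5]
grip_width: 0.705
```

```bash
python3 seat.py; python3 - <<'E'
from m import *
c=camera('wrist'); w=cloud(c,True); save(c,'w4')
P=cloud(camera('scene')); Q=cloud(camera('side'))
for n,X in(('w',w),('sc',P),('si',Q)):
    for y in np.arange(.1,.24,.01): pass
    # bar: jig coords
    a=np.radians(15); d=X[...,:2]-np.array([.5672,-.0925]); u=d@[np.cos(a),np.sin(a)]; v=d@[-np.sin(a),np.cos(a)]
    m=(np.abs(u)<.045)&(v>.27)&(v<.32)&(X[...,2]>.08)&(X[...,2]<.13)
    if m.sum()>5:
        q=np.c_[u[m],v[m],X[m][:,2]]; L=np.polyfit(q[:,0],q[:,1],1)
        print(n,m.sum(),np.percentile(q,[2,50,98],axis=0).round(4).tolist(),'yaw',15+np.degrees(L[0]),'mid v',L[1])
    m=(np.abs(u)<.05)&(v>.0)&(v<.18)&(X[...,2]>.085)&(X[...,2]<.13)
    e=X[m]
E
```

```text
[ 0.56784266 -0.09201385  0.24443754]
0.88 (array([566.6, -92.3]), 85.4, 38.0, 14.6) [0.0433 0.0448 0.0461] [-0.0127 -0.0113  0.0444]
wood 0.04483067628940218
w 596 [[-0.0434, 0.2865, 0.102], [0.0019, 0.2893, 0.1088], [0.0431, 0.2961, 0.1115]] yaw 15.188203958927316 mid v 0.29007742082271526
sc 115 [[-0.0432, 0.2868, 0.0999], [0.0003, 0.2906, 0.1088], [0.0428, 0.2973, 0.1136]] yaw 14.921664439115801 mid v 0.2912379179277213
si 60 [[-0.0432, 0.2855, 0.1027], [-0.0086, 0.2903, 0.1099], [0.0404, 0.297, 0.1116]] yaw 16.197319113072435 mid v 0.2906177892386749
```

View pics/w4.png

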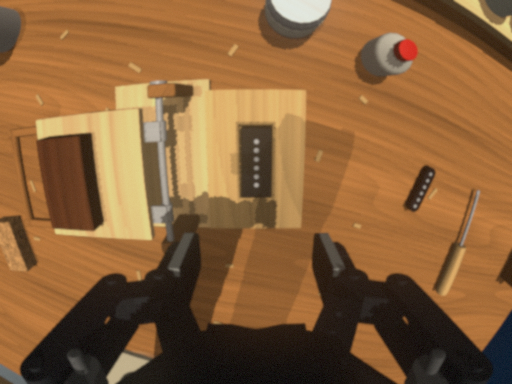

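The pickup is flush in the cavity at (256,160), and the grip bar is at column ≈20. Its measured middle is about (0.492, 0.189, 0.105), within 2 mm of the geometry given. I'll move above it.

Emit:
step_arm(increments=[[0.04,-0.0095,0.0351,0,0],[0.04,-0.0095,0.0351,0,0],[0.04,-0.0095,0.0351,0,0],[0.04,-0.0095,0.0351,0,0],[0.04,-0.0095,0.0351,0,0],[0.04,-0.0095,0.0351,0,0],[0.04,-0.0095,0.0351,0,0],[0.04,-0.0095,0.0351,0,0],[0.04,0,0,-0.03,0],[0.04,0,0,-0.03,0],[0.04,0,0,0,0],[0.04,0,0,0,0]])

```text
clock: 9.88
position: [0.4905, 0.1882, 0.1821]
ee_rot: [-0.7, -0.093, 0.702, -0.094]
ft_force: [0.1, -0.2, 1.3]
grip_width: 0.47
```

```bash
python3 - <<'E'
from m import *
o=monitor.get_obs(); print(o['position'],yaw()[0],o['joint_pos'].round(2))
c=camera('wrist'); w=cloud(c,True); save(c,'w5')
a=np.radians(15); 
def uv(p): d=p-np.array([.5672,-.0925]); return d@[np.cos(a),np.sin(a)], d@[-np.sin(a),np.cos(a)]
u,v=uv(w[...,:2]); print('tcp uv',uv(o['position'][:2]))
m=(np.abs(u)<.045)&(v>.27)&(v<.32)&(w[...,2]>.08)&(w[...,2]<.118)
q=np.c_[u[m],v[m],w[m][:,2]]; print(m.sum(),np.percentile(q,[2,50,98],axis=0).round(4).tolist())
E
```

```text
[0.4904629  0.18817011 0.18214241] -74.82921211964891 [ 0.13  0.21 -0.65  1.76  0.13  1.22 -1.86]
tcp uv (np.float64(-0.001479576568046273), np.float64(0.29096753101517925))
1621 [[-0.0429, 0.2881, 0.1056], [0.0043, 0.2936, 0.1098], [0.0434, 0.2991, 0.1116]]
```

View pics/w5.png

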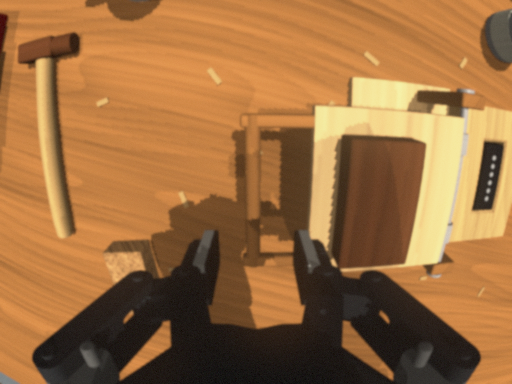

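The bar is at column ≈252 in the wrist view, between the open fingers, and 2.5 mm further out than the TCP. I'll correct that and descend.

Emit:
step_arm(increments=[[0.04,-0.0007,0.0025,-0.02,0],[0.04,0,0,-0.02,0],[0.04,0,0,-0.02,0],[0.04,0,0,-0.015,0],[0.04,0,0,-0.01,0],[0.04,0,0,-0.005,0],[0.04,0,0,0,0],[0.04,0,0,0,0]])

```text
clock: 10.6
position: [0.4915, 0.1915, 0.0945]
ee_rot: [0.701, 0.093, -0.7, 0.093]
ft_force: [0.2, 0.2, -0.7]
grip_width: 0.471
```

Emit:
step_arm(increments=[[0.04,0,-0.0005,-0.005,0],[0.04,0,0,0,0],[0.0,0,0,0,0],[0.0,0,0,0,0],[0.0,0,0,0,0],[0.0,0,0,0,0],[0.0,0,0,0,0]], force=25)

```text
clock: 11.18
position: [0.4909, 0.1912, 0.0887]
ee_rot: [0.701, 0.094, -0.701, 0.093]
ft_force: [-1.4, 1.7, 2.0]
grip_width: 0.128
```

```bash
python3 - <<'E'
from m import *
o=monitor.get_obs(); p=o['position']; print(p,o['ft_force'],o['torque'],o['grip_width']*85)
a=np.radians(15.); n=np.array([-np.sin(a),np.cos(a)])
R0=np.hypot(.195,.014); p0=np.arctan2(.014,.195)
prev=np.zeros(3)
for k in range(1,25):
    th=1.342*k/24; dv=R0*(np.cos(p0+th)-np.cos(p0)); dz=R0*(np.sin(p0+th)-np.sin(p0))
    d=np.r_[n*dv,dz]; print(k,(d-prev).round(4),d.round(4)); prev=d
E
```

```text
[0.49085219 0.19118677 0.08868418] [-1.42719045  1.69118825  1.99465675] [0.29390441 0.2995764  0.03277526] 10.870707232156212
1 [ 0.0003 -0.0011  0.0109] [ 0.0003 -0.0011  0.0109]
2 [ 0.0004 -0.0016  0.0108] [ 0.0007 -0.0027  0.0217]
3 [ 0.0006 -0.0022  0.0107] [ 0.0013 -0.0049  0.0324]
4 [ 0.0007 -0.0028  0.0105] [ 0.0021 -0.0077  0.0429]
5 [ 0.0009 -0.0034  0.0104] [ 0.003  -0.011   0.0533]
6 [ 0.001  -0.0039  0.0102] [ 0.004  -0.015   0.0634]
7 [ 0.0012 -0.0045  0.0099] [ 0.0052 -0.0194  0.0733]
8 [ 0.0013 -0.005   0.0096] [ 0.0065 -0.0244  0.083 ]
9 [ 0.0015 -0.0055  0.0093] [ 0.008  -0.0299  0.0923]
10 [ 0.0016 -0.006   0.009 ] [ 0.0096 -0.0359  0.1013]
11 [ 0.0017 -0.0065  0.0086] [ 0.0113 -0.0423  0.11  ]
12 [ 0.0019 -0.0069  0.0083] [ 0.0132 -0.0492  0.1182]
13 [ 0.002  -0.0074  0.0078] [ 0.0152 -0.0566  0.1261]
14 [ 0.0021 -0.0078  0.0074] [ 0.0172 -0.0644  0.1335]
15 [ 0.0022 -0.0082  0.0069] [ 0.0194 -0.0725  0.1404]
16 [ 0.0023 -0.0085  0.0065] [ 0.0217 -0.081   0.1469]
17 [ 0.0024 -0.0089  0.006 ] [ 0.0241 -0.0899  0.1528]
18 [ 0.0025 -0.0092  0.0054] [ 0.0265 -0.099   0.1583]
19 [ 0.0025 -0.0094  0.0049] [ 0.0291 -0.1085  0.1632]
20 [ 0.0026 -0.0097  0.0043] [ 0.0317 -0.1182  0.1675]
21 [ 0.0027 -0.0099  0.0038] [ 0.0343 -0.1281  0.1713]
22 [ 0.0027 -0.0101  0.0032] [ 0.037  -0.1382  0.1745]
23 [ 0.0027 -0.0103  0.0026] [ 0.0398 -0.1484  0.1771]
24 [ 0.0028 -0.0104  0.002 ] [ 0.0426 -0.1588  0.1791]
```

Emit:
step_arm(increments=[[0.0,0.0003,-0.0011,0.0109,0],[0.0,0.0004,-0.0016,0.0108,0],[0.0,0.0006,-0.0022,0.0107,0],[0.0,0.0007,-0.0028,0.0105,0],[0.0,0.0009,-0.0034,0.0104,0],[0.0,0.001,-0.0039,0.0102,0],[0.0,0,0,0,0]])

```text
clock: 11.77
position: [0.4949, 0.1761, 0.1543]
ee_rot: [0.701, 0.094, -0.7, 0.093]
ft_force: [-1.6, 5.6, 0.6]
grip_width: 0.126
```

```bash
cat > fl.py <<'E'
from m import *
o=monitor.get_obs(); t=o['position']; print(t,o['ft_force'].round(2),o['grip_width']*85)
a=np.radians(15.); ax=np.array([np.cos(a),np.sin(a)]); n=np.array([-ax[1],ax[0]])
print('bar v',(t[:2]-np.array([.5672,-.0925]))@n-.0975,'z',t[2])
ims=[]
for nme in('scene','side'):
    c=camera(nme); P=cloud(c); ims.append(c['color'])
    d=P[...,:2]-np.array([.5672,-.0925]); u=d@ax; v=d@n-.0975; z=P[...,2]-.091
    # light board face pixels: free board points on the plywood edge strips
    for r in regions_of(c,'flap')[:1]:
        m=r['region']&(np.abs(u)<.075)&(np.hypot(v,z)>.04)&(np.hypot(v,z)<.15)&(c['color'][...,2]>90)&(z>-.03)
        if m.sum()>20:
            ang=np.arctan2(z[m],v[m]); print(nme,r['p'],m.sum(),'ang pct',np.percentile(ang,[5,25,50,75,95]).round(3))
E
python3 fl.py
```

```text
[0.49494147 0.17607389 0.1542652 ] [-1.61  5.65  0.57] 10.710698605085154
bar v 0.18062434597216578 z 0.15426519735919955
scene 0.56 1003 ang pct [0.463 0.499 0.617 0.702 0.826]
side 0.66 574 ang pct [0.474 0.593 0.663 0.739 0.831]
```

Emit:
step_arm(increments=[[0.0,0.0012,-0.0045,0.0099,0],[0.0,0.0013,-0.005,0.0096,0],[0.0,0.0015,-0.0055,0.0093,0],[0.0,0.0016,-0.006,0.009,0],[0.0,0.0017,-0.0065,0.0086,0],[0.0,0.0019,-0.0069,0.0083,0],[0.0,0.002,-0.0074,0.0078,0],[0.0,0.0021,-0.0078,0.0074,0],[0.0,0,0,0,0]])

```text
clock: 12.72
position: [0.5083, 0.1278, 0.2252]
ee_rot: [0.702, 0.095, -0.7, 0.093]
ft_force: [-4.4, 11.2, 11.2]
grip_width: 0.129
```

```bash
python3 fl.py; python3 -c "
from m import *
a=camera('scene')['color'][80:320,130:400];b=camera('side')['color'][60:300,130:400]
cv2.imwrite('pics/c6.png',cv2.resize(np.hstack([a,b]),None,fx=1.45,fy=1.45)[:,:,::-1])"
```

```text
[0.50829392 0.12777367 0.22517203] [-4.38 11.18 11.23] 10.9584679433862
bar v 0.13051404404075884 z 0.22517202511371645
scene 0.91 840 ang pct [0.893 0.919 0.994 1.154 1.252]
side 0.63 617 ang pct [0.896 0.93  1.057 1.169 1.254]
```

View pics/c6.png

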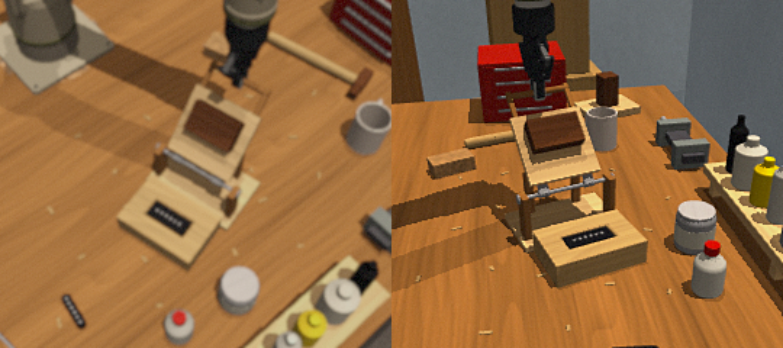

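The flap is about halfway up, and the other things and the pickup look undisturbed. The reaction points radially outward, so I'll widen the arc slightly.

Emit:
step_arm(increments=[[0.0,0.002,-0.0072,0.0079,0],[0.0,0.0021,-0.0078,0.0073,0],[0.0,0.0022,-0.0082,0.0066,0],[0.0,0.0024,-0.0088,0.006,0],[0.0,0.0025,-0.0092,0.0054,0],[0.0,0.0026,-0.0096,0.0048,0],[0.0,0,0,0,0]])

```text
clock: 13.6
position: [0.523, 0.0735, 0.2618]
ee_rot: [0.702, 0.092, -0.7, 0.093]
ft_force: [2.9, 3.6, 3.2]
grip_width: 0.127
```

```bash
cat > ang.py <<'E'
from m import *
o=monitor.get_obs(); t=o['position']; print(t,o['ft_force'].round(2),o['grip_width']*85)
a=np.radians(15.); ax=np.array([np.cos(a),np.sin(a)]); n=np.array([-ax[1],ax[0]])
V=(t[:2]-np.array([.5672,-.0925]))@n-.0975; dv,dz=V-.1963,t[2]-.0887
print('tcp angle',np.arctan2(.014+dz,.195+dv)-.0717,'R',np.hypot(.014+dz,.195+dv))
for nme in('scene','side'):
    c=camera(nme); P=cloud(c)
    d=P[...,:2]-np.array([.5672,-.0925]); u=d@ax; v=d@n-.0975; z=P[...,2]-.091
    r=np.hypot(v,z); m=(np.abs(u)<.068)&(r>.03)&(r<.146)&(v>-.05)&(z>.015)
    hsv=cv2.cvtColor(c['color'],cv2.COLOR_RGB2HSV)
    m&=c['color'].astype(int).sum(2)>330      # pale plywood, not dark block
    q=np.c_[u[m],v[m],z[m]]
    rng=np.random.default_rng(0); best=None
    for _ in range(300):
        s=q[rng.choice(len(q),3,False)]; nn=np.cross(s[1]-s[0],s[2]-s[0])
        if np.linalg.norm(nn)<1e-8: continue
        nn/=np.linalg.norm(nn); i=np.abs((q-s[0])@nn)<.002
        if best is None or i.sum()>best.sum(): best=i
    g=q[best]; U,S,W=np.linalg.svd(g-g.mean(0)); nn=W[2]*np.sign(W[2][2] or 1)
    print(nme,m.sum(),best.sum(),'normal(u,v,z)',nn.round(3),'theta',np.arctan2(-nn[1],nn[2]).round(3),'offset',(g.mean(0)@nn).round(4))
E
python3 ang.py
```

```text
[0.52300291 0.07353282 0.26184198] [2.94 3.62 3.19] 10.803917683763428
tcp angle 1.1271054595135364 R 0.20088113572440702
scene 622 491 normal(u,v,z) [ 0.008 -0.896  0.445] theta 1.11 offset 0.0191
side 697 533 normal(u,v,z) [ 0.006 -0.896  0.443] theta 1.111 offset 0.0189
```

Emit:
step_arm(increments=[[0.0,0.0022,-0.0082,0.0032,0],[0.0,0.0022,-0.0083,0.0028,0],[0.0,0.0023,-0.0084,0.0024,0],[0.0,0.0023,-0.0085,0.002,0],[0.0,0.0023,-0.0086,0.0016,0],[0.0,0,0,0,0],[0.0,0,0,0,0],[0.0,0,0,0,0]])

```text
clock: 14.37
position: [0.5337, 0.0335, 0.2724]
ee_rot: [0.702, 0.093, -0.7, 0.093]
ft_force: [5.7, 3.5, 2.3]
grip_width: 0.124
```

```bash
python3 ang.py; python3 -c "
from m import *
a=camera('scene')['color'][80:320,130:400];b=camera('side')['color'][60:300,130:400]
cv2.imwrite('pics/c7.png',cv2.resize(np.hstack([a,b]),None,fx=1.45,fy=1.45)[:,:,::-1])"
```

```text
[0.53366555 0.03352298 0.27241136] [5.66 3.47 2.34] 10.514906322521183
tcp angle 1.3405674007215167 R 0.20022203092178656
scene 132 116 normal(u,v,z) [ 0.004 -0.971  0.237] theta 1.331 offset 0.0188
side 371 290 normal(u,v,z) [ 0.007 -0.971  0.241] theta 1.328 offset 0.0198
```

View pics/c7.png

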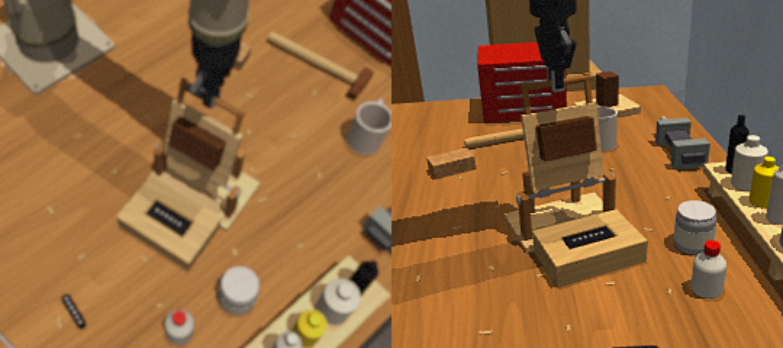

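The flap stands at about 1.33 rad and the pickup is still flush. I'll nudge it 2 mm and hold it still.

Emit:
step_arm(increments=[[0.0,0.0005,-0.0019,0.0003,0],[0.0,0,0,0,0],[0.0,0,0,0,0],[0.0,0,0,0,0],[0.0,0,0,0,0],[0.0,0,0,0,0],[0.0,0,0,0,0],[0.0,0,0,0,0],[0.0,0,0,0,0],[0.0,0,0,0,0],[0.0,0,0,0,0],[0.0,0,0,0,0]], force=30)

```text
clock: 15.57
position: [0.5341, 0.0318, 0.2727]
ee_rot: [0.702, 0.093, -0.7, 0.094]
ft_force: [4.7, 3.4, 2.2]
grip_width: 0.127
```

```bash
python3 ang.py; python3 - <<'E'
from m import *
for n in('scene','side'):
    c=camera(n); P=cloud(c); r=regions_of(c,'pickup_mid')[0]
    q=P[r['region']]; q=q[~np.isnan(q[:,0])]; print(n,r['p'],rect(q),np.median(q[:,2]))
E
```

```text
[0.53410596 0.03184953 0.27265406] [4.71 3.37 2.24] 10.785155453189747
tcp angle 1.3492940741929473 R 0.20019612992527755
scene 97 80 normal(u,v,z) [ 0.007 -0.972  0.234] theta 1.334 offset 0.0196
side 306 242 normal(u,v,z) [-0.001 -0.976  0.216] theta 1.353 offset 0.0178
scene 0.75 (array([566.3, -94. ]), 86.2, 39.3, 13.5) 0.04395422409287453
side 0.78 (array([568.7, -91.9]), 90.8, 45.8, 16.4) 0.04495456735926756
```

```bash
python3 -c "
from h import *
print(ticket.hand_in())"
```

```text
the job is handed in; nothing more can be done
None
```

The wide pickup is seated flush in the cavity, and the arm is holding the flap by its bar at about its balance point. I handed the job in like that at about 15.6 s; the hand-in gave no verdict.

- **Pickup:** I lowered it in, let it drop home, then pressed it lightly with shut fingers (about 15 N). Its top last measured 44.0 to 45.0 mm, against 44.8 mm for the wood, and its centre is within about 2 mm of the cavity's. One angle reading (16.4° against about 15° for the cavity) is noisy.
- **Flap:** The last two camera measurements gave 1.334 and 1.353 rad, and the arm position gave 1.349 rad; the target is 1.342. The arm was still, with about 6 N at the wrist and a 30 N grip set on the bar.
- **Other things:** I touched none of them. They looked unmoved in the pictures, but I didn't measure them again.

**Disagreements with the description:**
- The pickup's long side lay near world x (about -20°), not y as the text said, so I went by the measurement.
- The bar's path came out about 5 mm wider than the given geometry. I widened the arc to ease the force, probably after the bar shifted a little between the pads.

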